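Unclip the snap cover of a sample store and draw its tray out

ROBOT

A 7-joint arm with a two-finger parallel gripper is mounted at the origin on a cart in front of the work surface, level with it; the furniture and walls round the work are solid. World frame = base frame: x ahead of the robot, y to its left, z up, the work surface at z = 0. Lengths are in m, angles in degrees, forces in N, time in s.
With the tool pointing down it reaches from about 0.4 to 0.9 m from the base axis. Payload 5.5 kg.
Tool frame: the origin (TCP) lies midway between the tips of the shut fingers; the grasp point (between the pads) lies 19 mm behind it; z points along the fingers, y is the direction in which the jaws open and shut (so a half turn about z gives the same grasp; the last joint's range is limited). The gripper opens to 85 mm and grips with 20 to 120 N. Pads are 22 mm wide; open, the fingers measure 114 mm over their backs; the gripper's body (76 mm by 85 mm) begins 54 mm behind the grasp point. The pads swing forward as they close: fully open they stand 13 mm farther back than shut.
Start: joints at [78.106, 28.699, -24.465, 88.831, 12.651, 65.22, -12.049], TCP at [0.295, -0.579, 0.2] pointing down, gripper open.
Joint ranges: [-164.97, 164.97], [-17.58, 116.51], [-87.97, 89.64], [11.32, 138.91], [-80.73, 260.73], [10.89, 115.49], [-147.41, 147.41]. Speed limits (degrees/s): [147.25, 147.25, 180, 180, 180, 180, 180].

INTERFACE

Orientations are given as [roll, pitch, yaw] about the fixed x, y, z axes, in that order (R = Rz(yaw) Ry(pitch) Rx(roll)).
In Python, from plant import r gives the robot as it stands.
- The arm moves only by the shell command python3 -m crank 'ROWS' [FORCE]. ROWS is JSON, a list that holds one entry, the list of rows, each a list of 7 numbers: the shift along the tool's x, y, z each as a share of 0.25 m, from -1 to 1, then the turn, a rotation vector about the tool's x, y, z each as a share of 30 degrees, from -1 to 1, then the opening, from -1 (shut) to 1 (fully open). In form: [[[tx, ty, tz, rx, ry, rz, fingers], ...]]. A call has 1 to 10 rows; each row is the pose to reach, as a shift and turn from the pose commanded when the call began, along the tool's axes at that moment; what a row does not reach only later rows make up. A row lasts 1/8 s, in which the tool goes at most 62.5 mm and 10.7 degrees, less where a joint would pass 70% of its speed; a pose out of reach is approached as far as the arm can. A call with a number of a shift or a turn outside -1 to 1 is refused whole. A call with a gripper value outside its range is refused whole. The fingers move at their own pace and stop on an object; FORCE is the grip in N (left out, the last holds). Time passes only in rows, so rows that repeat a pose let the fingers close. It gives the time, the measured TCP pose, the force and the opening at its end, in the units of the state.
- r.sense(): the state, without advancing time (a new reading comes with each control period).
- r.capture(name): name is "scene" or "top" or "wrist"; returns (picture, depth): 400x640x3 uint8, red, green, blue; 400x640 float32, m along the optical axis (not along the pixel's ray), 0 where there is no reading.
- r.calibration(name): a dict with "intrinsics" (3x3 intrinsics, pixels), "cam_to_world" (4x4, takes a point from camera to world coordinates). Camera axes: x right, y up, looking along -z (the intrinsics and any distortion apply to the point x, -y, -z); pixel columns grow to the right and rows downward; lengths in m; the calibration is good to about 2 mm. A picture is of the moment at which its call begins: read the wrist's pose just before it. calibration takes no time and is no camera call; for the wrist camera it gives the pose at the moment of the call.
- r.hand_in(): hands the job in, once; it reports no verdict.
Trained networks look in the newest picture that a camera, given by its name, has taken for a name from the list of things; names that differ only in an ending like _2 or _b are one class to them, and where a whole thing is asked for, a point or a joint stands for the part that bears it (a point fixed in the world has none). Each returns a list of dicts, best first, with "conf" (0 to 1); they miss things now and then, are a little off and sometimes report something else, mostly with a low value. They report only what shows in the picture. A call takes as long as a camera call.
- r.outline_of(target, camera): "mask" (400x640 bool, what is visible of it) and "box" ([left, top, right, bottom] in pixels, round what is visible of it).
The state is a dict: "time": time; "q": joint angles; "joint_vel": joint speeds; "effort": joint torques, N m; "tool_pos": TCP position; "orientation": TCP orientation; "force": force on the tool from outside, world axes, zero at the start; "moment": the same for the moment, N m; "opening": finger opening in m.
Only numpy, scipy, OpenCV 4.12 (cv2) and the standard library are available. Lean on these libraries where they do the work, as an engineer would, in place of code of your own. Each camera call takes 0.05 s, during which the arm holds its last target.

TASK

Open the small sample store: squeeze its orange snap tab in and lift the blue cover straight off, set the cover down the right way up, and let go of it, in the middle of the green mat, then pull the vial tray out by its black plate until it reaches its stop. Leave the other things on the bench where they are.

Things in the scene. Friction and masses are not known exactly. Their poses are not given: they have to be found in the camera images.
- store: white open-topped box standing fixed on the bench, 120 long (x) x 48 wide (y) x 85 mm high on a grey foot 132 x 60 x 8 mm. Origin: centre of its underside. Its own -x is the front, the side the tray comes out of (roughly towards the robot); +y is the side with the tab; z up
- cover_center (a point): centre (half-way up) of the loose blue snap cover, 0.1 to 0.17 kg: a cap 128 (x) x 56 (y) x 40 mm high, 3 mm walls, open below, axes as the store's. On the store its flat top is 88 mm and its skirt's lower edge 48 mm above the bench. The tab shows through a slot, open at the bottom, in the middle of its +y side; its -y side is plain. The tray cannot come out while the cover is on
- cover: the same blue cover; origin in the middle of the lower edge of its skirt (20 mm below its centre), so it is 2 mm above the bench when the cover stands on the mat
- tab_face (a point): middle of the outer face of the orange tab's button, 9 wide (x) x 14 mm high (z), 63 mm above the bench. It stands out 7 mm from the +y side of the cover, half-way along: 63 mm across tab and cover. Fingers closed along y over tab and plain side (15 to 30 N) press it flush and then hold the cover; lift straight up over 45 mm to clear the store
- tab (a joint): how far the tab is pressed in (towards -y of the store), 0 to 0.010 m; 0 = sprung out and latched, over 0.004 the cover can be lifted, 0.007 = flush with the cover. The spring takes about 3 N to start and 6 N when flush; the tab springs back. It belongs to the store, not to the cover
- tray (a joint): how far the tray is out, 0 = home, 0.060 m = at its stop; it slides along -x of the store against about 1.5 N of friction and stays where it is left
- pull (a point): middle of the top edge of the black upright pull plate of the tray, 71 mm above the bench. Plate: 6 thick (x) x 40 wide (y) x 46 mm high, 102 mm ahead of the store's centre when home. Behind it is a 40 mm gap to the grey tray front, open at the top and both sides above a low stem (top at 33 mm above the bench): shut fingers lowered there hook it
- mat_center (a point): centre of the top of the green mat with black edge, 150 (x) x 190 (y) x 2 mm, fixed on the bench. To the right of the work a tall fixed retort stand rises from the bench at about x 0.58, y -0.28 m; keep the arm clear of it, also when it first swings in from the right
- sample_jar: loose bystander: small clear jar with blue cap, 52 mm across, 60 high; origin under its centre
- beaker: loose bystander: empty glass beaker, 72 mm across, 88 high; origin under its centre
- amber_bottle: loose bystander: amber bottle with white cap, 57 mm across, 92 high; origin under its centre
- timer: loose bystander: flat cream bench timer, 71 x 71 x 20 mm; origin under its centre
- tape: loose bystander: roll of yellow tape lying flat, 92 mm across, 36 high; origin under its centre

How it is judged (in metres and radians):
On the way, in this order (a step that is already met when the one before it is completed fails the run):
1. the tab is pressed in and the cover starts to lift with it pressed (value of joint tab above 0.003 m and z of cover in the frame of store above 0.052 m).
2. the cover is lifted clear of the store, held and level (z of cover in the frame of store above 0.088 m and contact force between the fingers and cover above 0.5 N and angle between cover's own z axis and vertical below 0.4 rad).
3. the cover is lowered to the mat while still held (not dropped) (height (world z) of cover below 0.017 m and contact force between the fingers and cover above 0.5 N and horizontal distance between cover_center and mat_center below 0.05 m).
4. the cover stands the right way up in the middle of the mat, released, with the tray still home (angle between cover's own z axis and vertical below 0.1 rad and height (world z) of cover below 0.006 m and horizontal distance between cover_center and mat_center below 0.045 m and contact force between the fingers and cover below 0.1 N and value of joint tray below 0.02 m), for 0.2 s.
At the end, for the whole second after the job is handed in: The tray is out to within 5 mm of its stop, and the cover stands at rest, upright (within 0.1 rad), on the mat, its centre within 45 mm of the mat's centre (value of joint tray above 0.055 m and angle between cover's own z axis and vertical below 0.1 rad and height (world z) of cover below 0.006 m and horizontal distance between cover_center and mat_center below 0.045 m and linear speed of cover below 0.02 m/s); the robot touches nothing.
It fails at once if a bystander is moved by more than 30 mm (distance of any of sample_jar, beaker, amber_bottle, timer, tape from where it was at the start of the episode above 0.03 m).
It also fails if it takes over 59 s, if anything falls off the work surface, if the arm or the gripper's body presses on something with over 40 N, if the wrist force passes 120 N, or if a joint passes its speed limit or range.

## Working session

There is one attempt and no reset: what is moved stays moved. The work goes in short steps, Python scripts to look and compute and a shell command to move; the robot and the scene stay as the last step left them, time stands still between calls to the robot, and variables do not carry over. Pictures are saved under pics/ and viewed, and the job is handed in when it is done.

```bash
ls; mkdir -p pics
python3 - <<'E'
from plant import r
import cv2,numpy as np
s=r.sense();print({k:np.round(v,3).tolist() for k,v in s.items()})
for n in ["scene","top"]:
    p,d=r.capture(n);cv2.imwrite(f"pics/{n}0.png",p[:,:,::-1]);np.save(f"pics/{n}_d.npy",d)
    c=r.calibration(n);print(n,np.round(c["intrinsics"],1).tolist(),np.round(c["cam_to_world"],3).tolist(),c.keys())
E
```

```text
pics
{'time': 0.0, 'q': [78.106, 28.754, -24.453, 88.892, 12.65, 65.221, -12.048], 'joint_vel': [0.093, 0.01, -0.029, -0.024, -0.04, -0.009, 0.085], 'effort': [0.001, -56.953, -5.816, -28.094, 0.01, 0.012, -0.0], 'tool_pos': [0.294, -0.579, 0.199], 'orientation': [-179.886, -0.004, 26.979], 'force': [0.418, -0.073, 0.656], 'moment': [-0.034, 0.005, -0.018], 'opening': 0.085}
scene [[455.5, 0.0, 311.7], [0.0, 455.5, 195.0], [0.0, 0.0, 1.0]] [[-0.438, 0.439, -0.785, -0.545], [-0.899, -0.201, 0.389, 0.603], [0.014, 0.876, 0.483, 0.744], [0.0, 0.0, 0.0, 1.0]] dict_keys(['intrinsics', 'cam_to_world'])
top [[401.4, 0.0, 320.9], [0.0, 401.4, 199.0], [0.0, 0.0, 1.0]] [[0.005, 0.985, -0.17, 0.38], [-1.0, 0.009, 0.022, 0.084], [0.023, 0.17, 0.985, 1.081], [0.0, 0.0, 0.0, 1.0]] dict_keys(['intrinsics', 'cam_to_world'])
```

View pics/scene0.png

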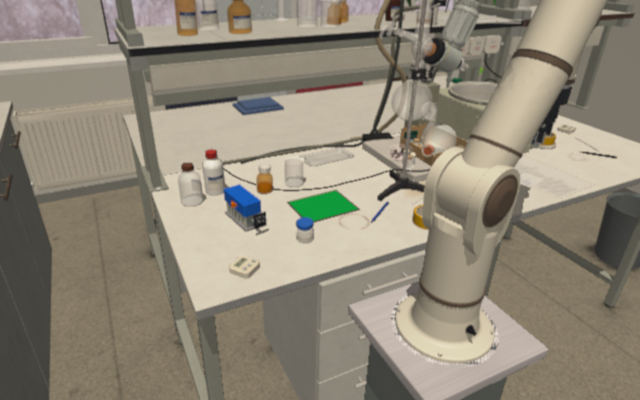

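View pics/top0.png

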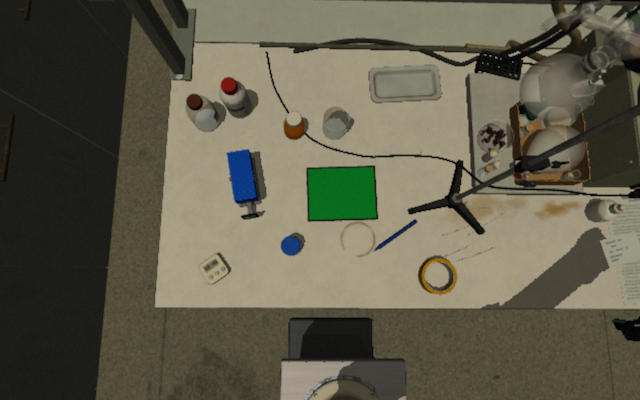

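The scene view shows the blue cover at about (242,202) and the mat at (323,206). In the top view the cover is at (242,175), pull plate at (250,215), mat at (342,193), jar at (291,245), amber bottle at (293,125), and beaker at (336,123).

```bash
cat > h.py <<'E'
from plant import r
import cv2,numpy as np
def cloud(n,d,c=None):
    c=c or r.calibration(n);K=c["intrinsics"];T=np.array(c["cam_to_world"])
    v,u=np.mgrid[:400,:640]
    P=np.stack([(u-K[0][2])/K[0][0]*d,-(v-K[1][2])/K[1][1]*d,-d],-1)
    return P@T[:3,:3].T+T[:3,3]
E
python3 - <<'E'
from h import *
for n in ["top","scene"]:
    p,d=r.capture(n);W=cloud(n,d)
    hsv=cv2.cvtColor(p,cv2.COLOR_RGB2HSV)
    print(n)
    for t in ["cover","store","pull","tab","mat_center","sample_jar","beaker","amber_bottle","timer","tape"]:
        try: o=r.outline_of(t,n)
        except Exception as e: print(t,e);continue
        for x in o[:2]:
            m=x["mask"]&(d>0)
            q=W[m]
            if len(q)==0: continue
            print(t,round(x["conf"],2),np.round(x["box"]),m.sum(),"med",np.round(np.median(q,0),3),"p2",np.round(np.percentile(q,3,0),3),"p98",np.round(np.percentile(q,97,0),3))
    if n=="top":
        g=(hsv[...,0]>50)&(hsv[...,0]<75)&(hsv[...,1]>150)&(W[...,0]<1)&(abs(W[...,2])<.03)
        q=W[g];print("mat",g.sum(),q[:,2].mean(),cv2.minAreaRect(q[:,:2].astype(np.float32)))
    b=(hsv[...,0]>100)&(hsv[...,0]<125)&(hsv[...,1]>150)&(W[...,1]>.2)&(W[...,2]>.075)&(W[...,2]<.1)
    b=cv2.morphologyEx(b.astype(np.uint8),cv2.MORPH_OPEN,np.ones((3,3)))>0
    q=W[b];print("covertop",b.sum(),q[:,2].mean(),cv2.minAreaRect(q[:,:2].astype(np.float32)))
E
```

```text
top
cover 0.87 [227. 150. 256. 202.] 1197 med [0.609 0.263 0.089] p2 [0.55  0.232 0.068] p98 [0.671 0.295 0.092]
store 0.77 [239. 164. 260. 218.] 342 med [0.551 0.241 0.013] p2 [ 0.509  0.226 -0.   ] p98 [0.637 0.273 0.073]
pull 0.53 [242. 203. 254. 219.] 163 med [0.524 0.249 0.035] p2 [ 0.508  0.227 -0.002] p98 [0.551 0.264 0.074]
pull 0.36 [226. 150. 255. 202.] 1217 med [0.61  0.263 0.089] p2 [0.551 0.232 0.065] p98 [0.673 0.296 0.092]
tab 0.22 [242. 201. 256. 221.] 126 med [0.517 0.248 0.038] p2 [0.508 0.227 0.031] p98 [0.551 0.26  0.074]
mat_center 0.56 [304. 162. 381. 225.] 3722 med [0.583 0.005 0.003] p2 [ 0.514 -0.084 -0.001] p98 [0.655 0.094 0.007]
sample_jar 0.61 [282. 239. 304. 254.] 291 med [0.438 0.138 0.06 ] p2 [0.418 0.116 0.031] p98 [0.458 0.159 0.064]
amber_bottle 0.74 [241. 204. 254. 219.] 132 med [0.517 0.247 0.036] p2 [0.508 0.227 0.001] p98 [0.551 0.259 0.074]
timer 0.66 [199. 253. 232. 283.] 589 med [0.379 0.338 0.019] p2 [0.349 0.306 0.008] p98 [0.41  0.37  0.023]
tape 0.78 [420. 257. 458. 291.] 628 med [ 0.362 -0.249  0.035] p2 [ 0.322 -0.285  0.002] p98 [ 0.40
[... 988 characters left out ...]
. 156. 304. 185.] 529 med [0.746 0.033 0.056] p2 [ 0.733 -0.005  0.004] p98 [0.801 0.057 0.085]
amber_bottle 0.97 [254. 163. 273. 195.] 428 med [0.744 0.143 0.047] p2 [0.732 0.115 0.005] p98 [0.77  0.165 0.091]
amber_bottle 0.3 [412. 206. 423. 225.] 160 med [ 0.37  -0.203  0.023] p2 [ 0.343 -0.247  0.003] p98 [ 0.403 -0.197  0.036]
timer 0.73 [226. 257. 259. 276.] 509 med [0.369 0.342 0.016] p2 [ 0.34   0.305 -0.001] p98 [0.41  0.374 0.019]
tape 0.6 [416. 205. 424. 230.] 207 med [ 0.369 -0.204  0.023] p2 [ 0.335 -0.251 -0.   ] p98 [ 0.407 -0.196  0.037]
covertop 467 0.08541246414064263 ((0.6089560389518738, 0.26541829109191895), (0.13098375499248505, 0.057155363261699677), 9.621862411499023)
```

```bash
cat >> h.py <<'E'
from scipy.spatial.transform import Rotation as Ro
def plan(target,yaw=None):
    s=r.sense();p=np.array(s["tool_pos"]);R=Ro.from_euler("xyz",s["orientation"],degrees=True)
    sh=R.inv().apply(np.array(target)-p)/.25
    Rt=Ro.from_euler("xyz",[180,0,s["orientation"][2] if yaw is None else yaw],degrees=True)
    rv=np.degrees((R.inv()*Rt).as_rotvec())/30
    print("t",round(s["time"],2),"shift",np.round(sh,4),"turn",np.round(rv,4))
E
python3 -c "
from h import *
plan([.33,-.3,.25],27)
p,d=r.capture('top');W=cloud('top',d)
h=cv2.cvtColor(p,cv2.COLOR_RGB2HSV)
g=((h[...,0]>50)&(h[...,0]<75)&(h[...,1]>150)).astype(np.uint8);g[:,:295]=0;g[:,390:]=0;g[:150]=0;g[240:]=0
q=W[g>0];print(g.sum(),cv2.minAreaRect(q[:,:2].astype(np.float32)))
"
```

```text
t 1.2 shift [ 0.632  -0.9318 -0.2011] turn [-0.     -0.     -0.0008]
3490 ((0.519913911819458, 0.0008901432156562805), (0.27334415912628174, 0.18483643233776093), 2.2659173011779785)
```

```bash
python3 -m crank '[[[0.16,-0.23,-0.2,0,0,0,1],[0.32,-0.46,-0.2,0,0,0,1],[0.48,-0.7,-0.2,0,0,0,1],[0.63,-0.93,-0.2,0,0,0,1],[0.63,-0.93,-0.2,0,0,0,1],[0.63,-0.93,-0.2,0,0,0,1]]]' 20; python3 -c "
from h import *
plan([.40,-.07,.25],20)
p,d=r.capture('scene');cv2.imwrite('pics/s1.png',p[:,:,::-1])
"
```

```text
time: 2.0
tool_pos: [0.3306, -0.2976, 0.2503]
orientation: [179.9, 0.0, 27.3]
force: [0.4, -0.7, -0.3]
opening: 0.0853
t 2.0 shift [ 6.641e-01 -6.816e-01 -1.000e-04] turn [0.0024 0.0014 0.2432]
```

View pics/s1.png

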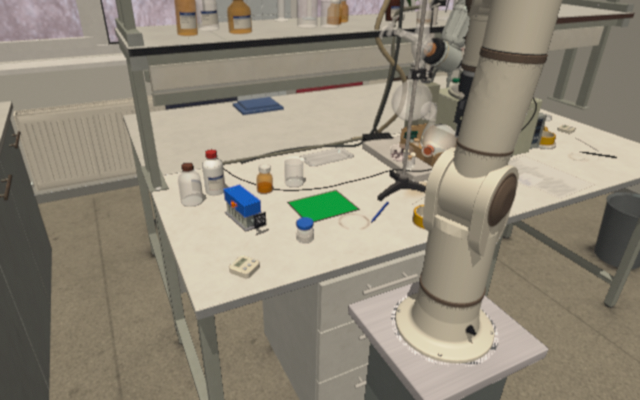

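The arm is still in front of the stand: the upper arm rises from (480,190) to (515,20) and the stand shows clear at (415,150). I'll go on.

```bash
python3 -m crank '[[[0.16,-0.17,0,0,0,0.06,1],[0.33,-0.34,0,0,0,0.12,1],[0.5,-0.51,0,0,0,0.18,1],[0.66,-0.68,0,0,0,0.24,1],[0.66,-0.68,0,0,0,0.24,1]]]' 20; python3 -c "
from h import *
plan([.52,.13,.25],10.5)
p,d=r.capture('top');cv2.imwrite('pics/t2.png',p[:,:,::-1])
"
```

```text
time: 2.68
tool_pos: [0.4015, -0.0712, 0.2504]
orientation: [180.0, -0.1, 20.1]
force: [-0.2, -0.9, -0.4]
opening: 0.0857
t 2.67 shift [ 0.7221 -0.5924  0.003 ] turn [-1.000e-04 -4.100e-03  3.212e-01]
```

View pics/t2.png

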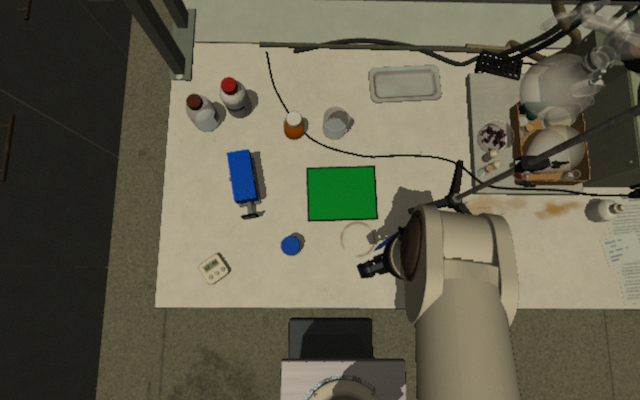

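```bash
python3 -c "
from h import *
p,d=r.capture('top');W=cloud('top',d)
for v,u in [(215,425),(215,465),(215,500),(250,460),(300,460),(380,460),(240,415),(178,490),(165,530)]: print(u,v,W[v,u].round(3))
print(np.round(r.sense()['q'],1))
"
```

```text
425 215 [ 0.435 -0.033  0.672]
465 215 [ 0.436 -0.079  0.662]
500 215 [ 0.437 -0.118  0.657]
460 250 [ 0.398 -0.062  0.686]
460 300 [ 0.352 -0.05   0.712]
460 380 [ 0.292 -0.036  0.741]
415 240 [ 0.409 -0.023  0.668]
490 178 [ 0.567 -0.287  0.272]
530 165 [ 0.557 -0.291  0.419]
[ 56.3  -0.5 -48.4 117.   -0.4  63.3 -62.2]
```

```bash
python3 -m crank '[[[0.18,-0.15,0,0,0,0.08,1],[0.36,-0.3,0,0,0,0.16,1],[0.54,-0.45,0,0,0,0.24,1],[0.72,-0.59,0,0,0,0.32,1],[0.72,-0.59,0,0,0,0.32,1],[0.72,-0.59,0,0,0,0.32,1]]]' 20; python3 -c "
from h import *
plan([.611,.264,.25],10.5)
p,d=r.capture('top');cv2.imwrite('pics/t3.png',p[:,:,::-1])
p,d=r.capture('wrist');cv2.imwrite('pics/w3.png',p[:,:,::-1])
"
```

```text
time: 3.52
tool_pos: [0.5193, 0.1232, 0.2487]
orientation: [180.0, 0.1, 10.1]
force: [0.1, -0.0, 0.0]
opening: 0.0852
t 3.52 shift [ 0.4595 -0.4904 -0.0063] turn [ 0.0006  0.0039 -0.0144]
```

View pics/t3.png

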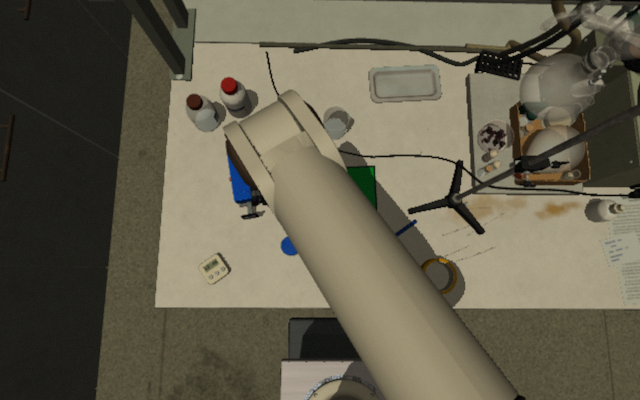

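View pics/w3.png

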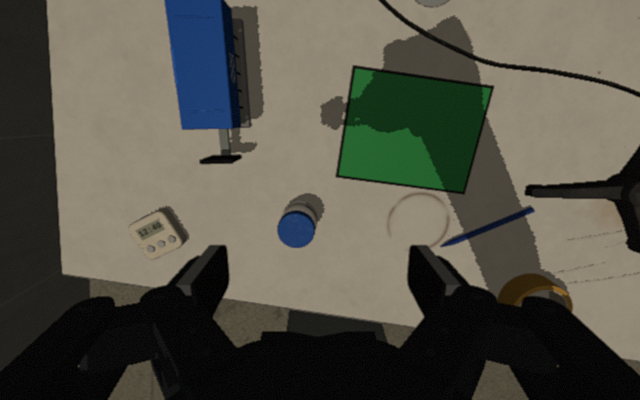

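The wrist view shows the cover top at (200,60), cut off at the edge, the plate at (220,158) and the mat at (415,130). I'll step left and back for a full view.

```bash
python3 -m crank '[[[-0.05,-0.2,-0.1,0,0,0,1],[-0.1,-0.4,-0.2,0,0,0,1],[-0.12,-0.5,-0.2,0,0,0,1],[-0.12,-0.5,-0.2,0,0,0,1],[-0.12,-0.5,-0.2,0,0,0,1]]]' 20
python3 - <<'E'
from h import *
p,d=r.capture('wrist');c=r.calibration('wrist');cv2.imwrite('pics/w4.png',p[:,:,::-1])
W=cloud('wrist',d,c);h=cv2.cvtColor(p,cv2.COLOR_RGB2HSV)
b=(h[...,0]>100)&(h[...,0]<125)&(h[...,1]>150)&(W[...,2]>.08)&(W[...,2]<.1)
b=cv2.morphologyEx(b.astype(np.uint8),cv2.MORPH_OPEN,np.ones((3,3)))
q=W[b>0];print(b.sum(),q[:,2].mean(),cv2.minAreaRect(q[:,:2].astype(np.float32)))
# pull plate
bl=(h[...,2]<60)&(W[...,2]>.055)&(W[...,2]<.08)&(W[...,0]<.6)&(W[...,0]>.45)&(W[...,1]>.2)
q=W[bl];print("plate",bl.sum(),np.median(q,0) if len(q) else 0, cv2.minAreaRect(q[:,:2].astype(np.float32)) if len(q) else 0)
o=(h[...,0]<20)&(h[...,1]>150)&(W[...,2]>.04)&(W[...,2]<.08)&(W[...,1]>.25)
q=W[o];print("tab",o.sum(),np.median(q,0) if len(q) else 0)
plan([.611,.264,.25],10.5)
E
```

```text
time: 4.25
tool_pos: [0.4685, 0.2404, 0.2995]
orientation: [179.9, -0.0, 10.0]
force: [0.7, -0.1, -0.8]
opening: 0.0854
4707 0.08658535869208746 ((0.6063500046730042, 0.2612682580947876), (0.11119931191205978, 0.05442081019282341), 10.530171394348145)
plate 147 [0.51542953 0.24262116 0.06952868] ((0.5331975221633911, 0.2438196837902069), (0.04652348533272743, 0.036473363637924194), 0.7149950265884399)
tab 31 [0.60766517 0.2945834  0.06845904]
t 4.3 shift [0.5776 0.0048 0.1971] turn [ 0.0031  0.0006 -0.0185]
```

View pics/w4.png

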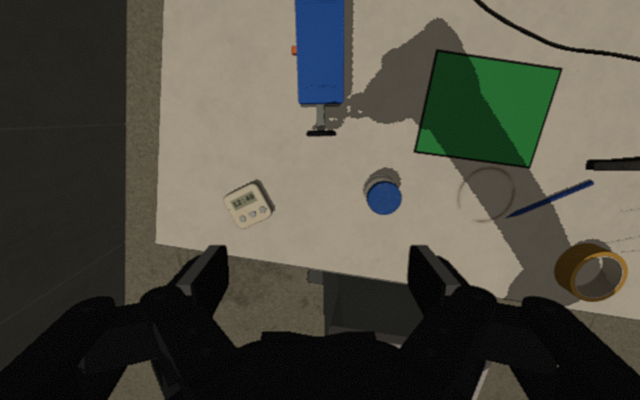

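The cover runs from (297,0) to (345,103), with the orange tab at (294,50) and the plate at (320,132). Its centre fits at about (0.613, 0.2625) with yaw 10.5°, consistent across the views. Next I'll go above it.

```bash
python3 -m crank '[[[0.2,0,0.05,0,0,-0.015,1],[0.4,0,0.1,0,0,-0.015,1],[0.583,0.002,0.3,0,0,-0.015,1],[0.583,0.002,0.4,0,0,-0.015,1],[0.583,0.002,0.4,0,0,-0.015,1],[0.583,0.002,0.4,0,0,-0.015,1]]]' 25
python3 - <<'E'
from h import *
for n in ['wrist','scene']:
    p,d=r.capture(n);cv2.imwrite(f'pics/{n}5.png',p[:,:,::-1])
plan([.6125,.264,.044],10.5)
E
```

```text
time: 5.05
tool_pos: [0.6116, 0.2679, 0.2009]
orientation: [-180.0, -0.1, 10.6]
force: [1.2, 0.8, 0.5]
opening: 0.0856
t 5.15 shift [-0.0027  0.0187  0.6321] turn [-0.0007 -0.006   0.0036]
```

View pics/wrist5.png

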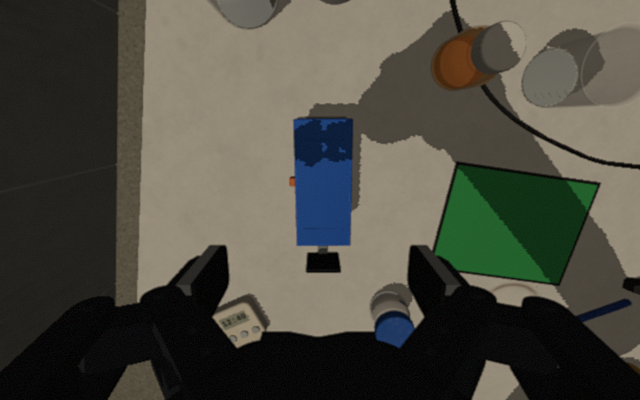

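View pics/scene5.png

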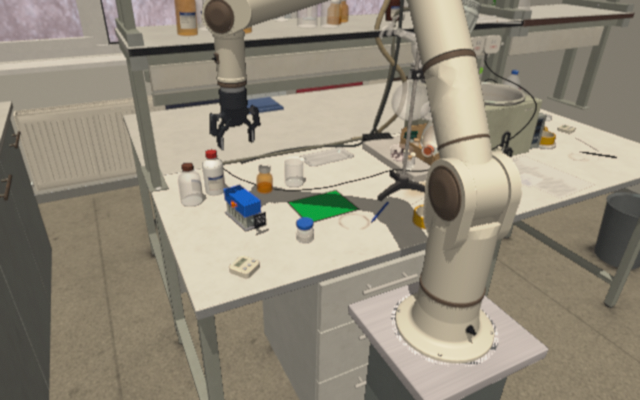

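The wrist view shows the whole cover, (294,118) to (352,245), with the tab at (292,181). I'll refine the pose before lowering.

Run:
```python
from h import *
p,d=r.capture('wrist');c=r.calibration('wrist')
W=cloud('wrist',d,c);h=cv2.cvtColor(p,cv2.COLOR_RGB2HSV)
b=(h[...,0]>100)&(h[...,0]<125)&(h[...,1]>130)&(W[...,2]>.08)&(W[...,2]<.1)&(W[...,1]>.2)
b=cv2.morphologyEx(b.astype(np.uint8),cv2.MORPH_OPEN,np.ones((3,3)))
q=W[b>0];print(b.sum(),q[:,2].mean(),cv2.minAreaRect(q[:,:2].astype(np.float32)))
o=(h[...,0]<20)&(h[...,1]>150)&(W[...,2]>.04)&(W[...,2]<.08)&(W[...,1]>.25)
q=W[o];print("tab",o.sum(),np.median(q,0) if len(q) else 0)
bl=(h[...,2]<60)&(W[...,2]>.064)&(W[...,2]<.08)&(W[...,0]<.55)&(W[...,1]>.2)
q=W[bl];print("plate",bl.sum(),np.median(q,0))
plan([.6125,.264,.044],10.5)
```

```text
6881 0.08677155215723242 ((0.6147850751876831, 0.26318031549453735), (0.1275567263364792, 0.05459284409880638), 10.935587882995605)
tab 41 [0.60843293 0.29464455 0.06835744]
plate 198 [0.51588661 0.24579889 0.06934146]
t 5.2 shift [-0.0027  0.0189  0.632 ] turn [-0.0004 -0.0062  0.0039]
```

```bash
python3 -m crank '[[[0.007,0.015,0.15,0,0,-0.005,1],[0.007,0.015,0.35,0,0,-0.005,1],[0.007,0.015,0.5,0,0,-0.005,1],[0.007,0.015,0.58,0,0,-0.005,1],[0.007,0.015,0.63,0,0,-0.005,1],[0.007,0.015,0.63,0,0,-0.005,1],[0.007,0.015,0.63,0,0,-0.005,1]]]' 25
python3 - <<'E'
from h import *
for n in ['wrist','scene']:
    p,d=r.capture(n);cv2.imwrite(f'pics/{n}6.png',(p[:,:,::-1] if n=='wrist' else cv2.resize(p[120:260,150:350,::-1],(800,560))))
plan([.614,.2645,.044],10.8)
E
```

```text
time: 6.08
tool_pos: [0.6145, 0.2658, 0.0438]
orientation: [-180.0, -0.1, 10.8]
force: [0.5, -0.6, -0.1]
opening: 0.0855
t 6.17 shift [-0.0024  0.004  -0.0013] turn [-0.0008 -0.0042 -0.0009]
```

View pics/wrist6.png

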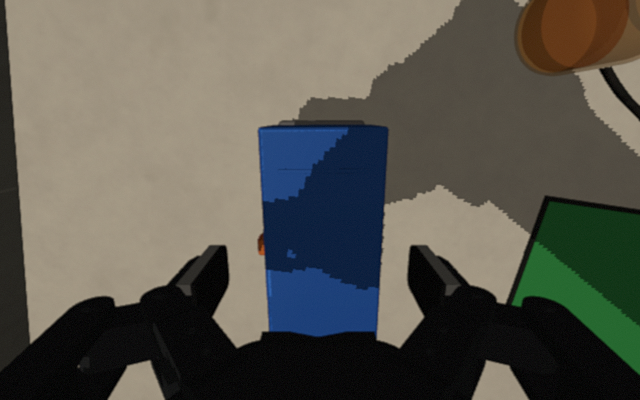

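View pics/scene6.png

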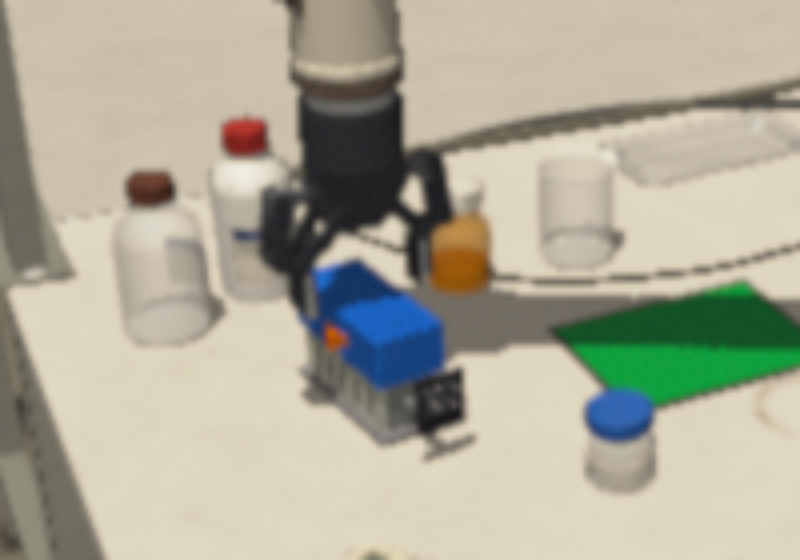

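Run:
```python
from h import *
def proj(n,P):
    c=r.calibration(n);K=np.array(c["intrinsics"]);T=np.linalg.inv(c["cam_to_world"]);q=T[:3,:3]@P+T[:3,3]
    return np.round([K[0,0]*q[0]/-q[2]+K[0,2],K[1,1]*-q[1]/-q[2]+K[1,2],-q[2]],2)
s=r.sense();p=np.array(s["tool_pos"]);R=Ro.from_euler("xyz",s["orientation"],degrees=True)
for dx in(-.011,0,.011):
  for z in (-.013,-.032,-.05):
    f=p+R.apply([dx,-.0425,z]);a=proj('scene',f);print(dx,z,f.round(3),"wrist",proj('wrist',f),"scene",a,((a[:2]-[150,120])*4))
t=np.array([.6145,.263,.063])+.035*np.array([-np.sin(np.radians(10.8)),np.cos(np.radians(10.8)),0])
a=proj('scene',t);print("tab",t,proj('wrist',t),(a[:2]-[150,120])*4)
for n in['wrist','scene']:
    _,d=r.capture(n);W=cloud(n,d)
    for v,u in ([(243,261),(260,225),(280,225),(250,220),(270,200)] if n=='wrist' else [(204,234),(193,225),(185,223),(192,227)]): print(n,u,v,W[v,u].round(3))
```

```text
-0.011 -0.013 [0.596 0.305 0.057] wrist [2.4532e+02 2.5601e+02 1.8000e-01] scene [230.02 208.9    1.34] [320.08 355.6 ]
-0.011 -0.032 [0.596 0.305 0.076] wrist [2.3689e+02 2.7233e+02 1.6000e-01] scene [229.56 203.31   1.33] [318.24 333.24]
-0.011 -0.05 [0.596 0.305 0.094] wrist [2.2687e+02 2.9175e+02 1.4000e-01] scene [229.11 197.95   1.32] [316.44 311.8 ]
0 -0.013 [0.606 0.307 0.057] wrist [2.4409e+02 2.3852e+02 1.7000e-01] scene [228.27 207.35   1.35] [313.08 349.4 ]
0 -0.032 [0.606 0.307 0.076] wrist [2.3536e+02 2.5307e+02 1.5000e-01] scene [227.79 201.79   1.34] [311.16 327.16]
0 -0.05 [0.606 0.307 0.094] wrist [2.2492e+02 2.7046e+02 1.4000e-01] scene [227.34 196.44   1.33] [309.36 305.76]
0.011 -0.013 [0.617 0.309 0.057] wrist [2.4282e+02 2.2042e+02 1.7000e-01] scene [226.53 205.82   1.36] [306.12 343.28]
0.011 -0.032 [0.617 0.309 0.076] wrist [2.3376e+02 2.3306e+02 1.5000e-01] scene [226.05 200.28   1.35] [304.2  321.12]
0.011 -0.05 [0.617 0.309 0.094] wrist [2.2289e+02 2.4823e+02 1.3000e-01] scene [225.59 194.96   1.34] [302.36 299.84]
tab [0.60794165 0.29738005 0.063     ] [2.5961e+02 2.4361e+02 1.7000e-01] [324.88 338.28]
wrist 261 243 [0.611 0.296 0.068]
wrist 225 260 [0.61  0.308 0.091]
wrist 225 280 [0.601 0.307 0.094]
wrist 220 250 [0.617 0.31  0.095]
wrist 200 270 [0.617 0.312 0.115]
scene 234 204 [0.602 0.29  0.066]
scene 225 193 [0.597 0.316 0.112]
scene 223 185 [0.594 0.32  0.14 ]
scene 227 192 [0.594 0.31  0.115]
```

Run:
```python
from h import *
p,d=r.capture('wrist');W=cloud('wrist',d)
for v in range(240,310,8):
    print(v,[(u,*W[v,u].round(3)[1:]) for u in range(196,240,6)])
p,d=r.capture('scene');cv2.imwrite('pics/s6b.png',cv2.resize(p[170:225,205:285,::-1],(800,550),interpolation=cv2.INTER_CUBIC))
```

```text
240 [(196, np.float64(0.354), np.float64(-0.002)), (202, np.float64(0.35), np.float64(-0.002)), (208, np.float64(0.345), np.float64(-0.001)), (214, np.float64(0.34), np.float64(-0.001)), (220, np.float64(0.336), np.float64(-0.002)), (226, np.float64(0.331), np.float64(-0.002)), (232, np.float64(0.326), np.float64(-0.001)), (238, np.float64(0.322), np.float64(-0.001))]
248 [(196, np.float64(0.353), np.float64(-0.001)), (202, np.float64(0.349), np.float64(-0.002)), (208, np.float64(0.315), np.float64(0.094)), (214, np.float64(0.313), np.float64(0.094)), (220, np.float64(0.31), np.float64(0.094)), (226, np.float64(0.309), np.float64(0.087)), (232, np.float64(0.326), np.float64(-0.002)), (238, np.float64(0.321), np.float64(-0.001))]
256 [(196, np.float64(0.32), np.float64(0.093)), (202, np.float64(0.315), np.float64(0.102)), (208, np.float64(0.313), np.float64(0.102)), (214, np.float64(0.31), np.float64(0.102)), (220, np.float64(0.309), np.float64(0.095)), (226, np.float64(0.309), np.float64(0.087)), (232, np.float64(0.325), np.float64(-0.003)), (238, np.float64(0.32), np.float64(-0.002)
[... 1491 characters left out ...]
np.float64(0.122)), (202, np.float64(0.308), np.float64(0.118)), (208, np.float64(0.307), np.float64(0.114)), (214, np.float64(0.307), np.float64(0.107)), (220, np.float64(0.306), np.float64(0.1)), (226, np.float64(0.326), np.float64(-0.002)), (232, np.float64(0.321), np.float64(-0.0)), (238, np.float64(0.316), np.float64(-0.002))]
304 [(196, np.float64(0.308), np.float64(0.125)), (202, np.float64(0.308), np.float64(0.119)), (208, np.float64(0.307), np.float64(0.114)), (214, np.float64(0.306), np.float64(0.107)), (220, np.float64(0.33), np.float64(-0.002)), (226, np.float64(0.325), np.float64(-0.001)), (232, np.float64(0.32), np.float64(-0.001)), (238, np.float64(0.315), np.float64(-0.001))]
```

View pics/s6b.png

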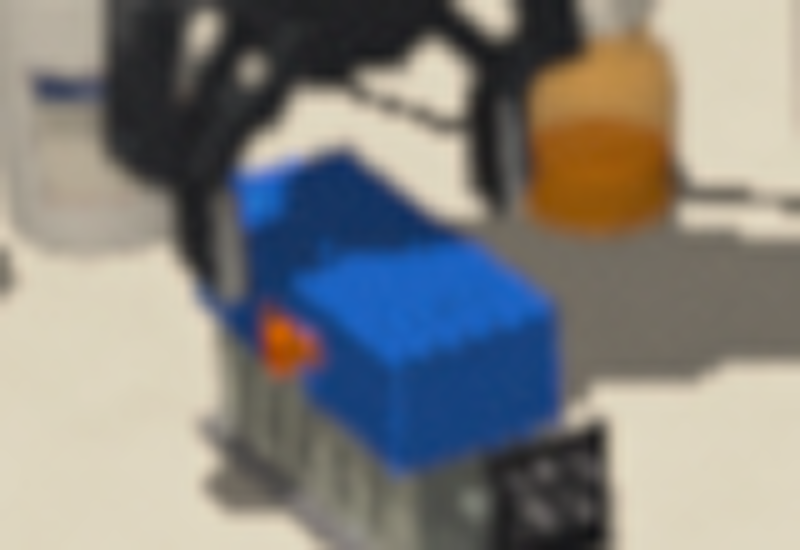

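The depth data shows the open fingertips at z of about 0.086, higher than the 0.057 the stated geometry implies. I'll raise, close to about 56 mm in the air and measure before gripping.

```bash
python3 -m crank '[[[0,0,-0.15,0,0,0,1],[0,0,-0.3,0,0,0,1],[0,0,-0.4,0,0,0,1],[0,0,-0.4,0,0,0,0.32],[0,0,-0.4,0,0,0,0.32],[0,0,-0.4,0,0,0,0.32],[0,0,-0.4,0,0,0,0.32]]]' 25
python3 - <<'E'
from h import *
p,d=r.capture('wrist');W=cloud('wrist',d);cv2.imwrite('pics/w7.png',p[:,:,::-1])
for v in range(230,300,10):
    print(v,[(u,*W[v,u].round(3)[1:].tolist()) for u in range(220,280,6)])
E
```

```text
time: 7.25
tool_pos: [0.613, 0.2647, 0.1411]
orientation: [180.0, 0.1, 10.8]
force: [0.6, 0.3, 0.4]
opening: 0.0566
230 [(220, 0.362, 0.001), (226, 0.356, -0.001), (232, 0.349, -0.0), (238, 0.342, -0.0), (244, 0.336, -0.002), (250, 0.329, -0.001), (256, 0.323, -0.001), (262, 0.316, -0.001), (268, 0.309, -0.0), (274, 0.303, -0.0)]
240 [(220, 0.361, -0.001), (226, 0.354, -0.001), (232, 0.348, -0.002), (238, 0.341, -0.001), (244, 0.301, 0.184), (250, 0.298, 0.184), (256, 0.296, 0.184), (262, 0.314, -0.0), (268, 0.308, -0.001), (274, 0.301, -0.002)]
250 [(220, 0.36, -0.002), (226, 0.353, -0.0), (232, 0.306, 0.186), (238, 0.301, 0.194), (244, 0.299, 0.195), (250, 0.296, 0.194), (256, 0.295, 0.187), (262, 0.313, -0.001), (268, 0.306, -0.001), (274, 0.299, -0.001)]
260 [(220, 0.359, -0.001), (226, 0.306, 0.196), (232, 0.301, 0.204), (238, 0.299, 0.203), (244, 0.297, 0.204), (250, 0.295, 0.201), (256, 0.293, 0.191), (262, 0.311, -0.001), (268, 0.304, -0.001), (274, 0.297, -0.001)]
270 [(220, 0.305, 0.205), (226, 0.302, 0.212), (232, 0.299, 0.212), (238, 0.297, 0.212), (244, 0.295, 0.21), (250, 0.294, 0.202), (256, 0.293, 0.191), (262, 0.291, 0.177), (268, 0.302, -0.002), (274, 0.295, -0.003)]
280 [(220, 0.3, 0.223), (226, 0.299, 0.221), (232, 0.297, 0.221), (238, 0.296, 0.213), (244, 0.294, 0.211), (250, 0.293, 0.201), (256, 0.292, 0.191), (262, 0.307, -0.001), (268, 0.3, -0.001), (274, 0.293, -0.0)]
290 [(220, 0.299, 0.227), (226, 0.297, 0.229), (232, 0.295, 0.228), (238, 0.295, 0.215), (244, 0.294, 0.212), (250, 0.293, 0.203), (256, 0.291, 0.193), (262, 0.305, -0.0), (268, 0.298, -0.001), (274, 0.291, -0.002)]
```

View pics/w7.png

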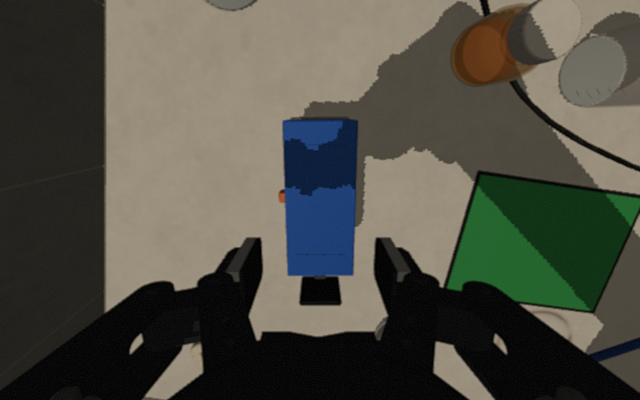

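```bash
python3 -m crank '[[[0,0,0,0,0,0,-1],[0,0,0,0,0,0,-1],[0,0,0,0,0,0,-1],[0,0,0,0,0,0,-1],[0,0,0,0,0,0,-1],[0,0,0,0,0,0,-1]]]' 25
python3 - <<'E'
from h import *
p,d=r.capture('wrist');W=cloud('wrist',d);cv2.imwrite('pics/w8.png',p[:,:,::-1])
m=(W[...,2]>.11)&(W[...,2]<.25)
for v in range(200,300,8):
    print(v,[(u,*W[v,u].round(3).tolist()) for u in range(296,350,8) if m[v,u]])
p,d=r.capture('scene');W=cloud('scene',d)
cv2.imwrite('pics/s8.png',cv2.resize(p[130:210,190:290,::-1],(800,640)[:2] if 0 else (750,600),interpolation=cv2.INTER_CUBIC))
def proj(n,P):
    c=r.calibration(n);K=np.array(c["intrinsics"]);T=np.linalg.inv(c["cam_to_world"]);q=T[:3,:3]@P+T[:3,3]
    return np.array([K[0,0]*q[0]/-q[2]+K[0,2],K[1,1]*-q[1]/-q[2]+K[1,2]])
t=np.array(r.sense()['tool_pos'])
for k in (0,.01,.02,.03): print(k,(proj('scene',t+[0,0,k])-[190,130])*7.5,proj('wrist',t+[0,0,k]))
E
```

```text
time: 8.05
tool_pos: [0.6136, 0.265, 0.1423]
orientation: [180.0, -0.0, 10.8]
force: [0.5, 0.5, -0.2]
opening: 0.0001
200 []
208 []
216 []
224 []
232 []
240 [(304, 0.624, 0.274, 0.185), (312, 0.625, 0.27, 0.186), (320, 0.625, 0.266, 0.184), (328, 0.626, 0.263, 0.185)]
248 [(296, 0.619, 0.277, 0.185), (304, 0.624, 0.273, 0.194), (312, 0.624, 0.27, 0.193), (320, 0.625, 0.267, 0.194), (328, 0.626, 0.263, 0.194), (336, 0.623, 0.258, 0.185), (344, 0.623, 0.254, 0.184)]
256 [(296, 0.619, 0.276, 0.194), (304, 0.624, 0.273, 0.202), (312, 0.626, 0.27, 0.204), (320, 0.626, 0.267, 0.202), (328, 0.626, 0.263, 0.202), (336, 0.623, 0.259, 0.194), (344, 0.624, 0.255, 0.194)]
264 [(296, 0.619, 0.276, 0.2), (304, 0.624, 0.273, 0.208), (312, 0.625, 0.27, 0.208), (320, 0.625, 0.267, 0.208), (328, 0.626, 0.264, 0.209), (336, 0.623, 0.259, 0.201), (344, 0.623, 0.256, 0.201)]
272 [(296, 0.626, 0.276, 0.219), (304, 0.625, 0.273, 0.217), (312, 0.622, 0.269, 0.211), (320, 0.623, 0.266, 0.21), (328, 0.627, 0.264, 0.216), (336, 0.629, 0.262, 0.219), (344, 0.629, 0.259, 0.22)]
280 [(296, 0.625, 0.275, 0.223), (304, 0.624, 0.272, 0.221), (312, 0.623, 0.269, 0.218), (320, 0.619, 0.266, 0.211), (328, 0.627, 0.264, 0.222), (336, 0.627, 0.261, 0.222), (344, 0.628, 0.259, 0.222)]
288 [(296, 0.625, 0.275, 0.227), (304, 0.625, 0.272, 0.227), (312, 0.62, 0.269, 0.219), (320, 0.614, 0.265, 0.208), (328, 0.626, 0.264, 0.227), (336, 0.627, 0.262, 0.227), (344, 0.627, 0.259, 0.227)]
296 [(296, 0.629, 0.275, 0.239), (304, 0.63, 0.273, 0.239), (312, 0.617, 0.268, 0.219), (320, 0.612, 0.264, 0.21), (328, 0.627, 0.265, 0.232), (336, 0.632, 0.263, 0.239), (344, 0.632, 0.261, 0.239)]
0 [370.58678752 359.30304733] [318.01349241 230.15787804]
0.01 [368.96610246 336.27244943] [318.04644011 236.42774973]
0.02 [367.33357436 313.07355715] [318.08322822 243.4284433 ]
0.03 [365.68907294 289.70451905] [318.12456976 251.29564447]
```

View pics/w8.png

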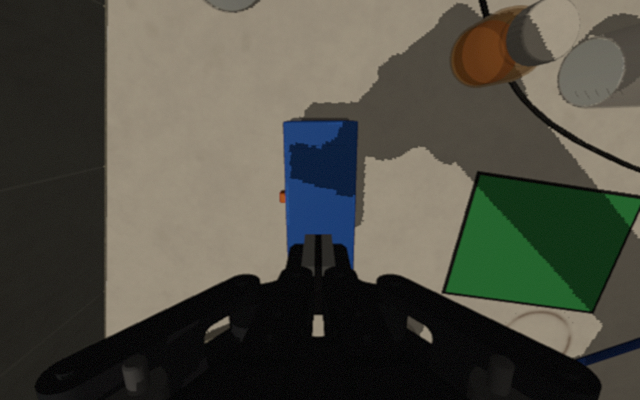

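View pics/s8.png

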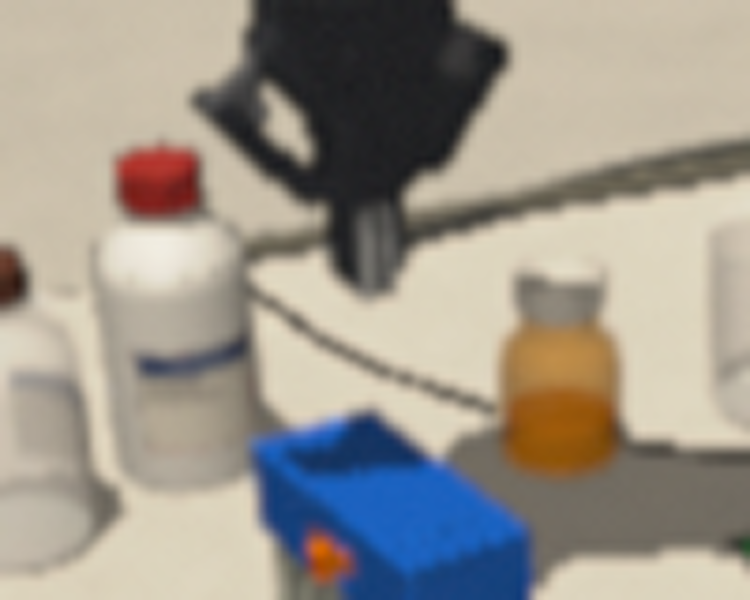

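Shut fingertips show at scene crop (370,293), which matches z≈0.170, while tool_pos says 0.142. That is a 28 mm disagreement in height. I'll check it with a gentle touch on the cover top, stepping slowly through the height where tool_pos predicts contact.

```bash
python3 -m crank '[[[0,0,0.1,0,0,0,-1],[0,0,0.18,0,0,0,-1],[0,0,0.21,0,0,0,-1],[0,0,0.217,0,0,0,-1],[0,0,0.221,0,0,0,-1],[0,0,0.225,0,0,0,-1],[0,0,0.225,0,0,0,-1]]]' 25; python3 -c "
from h import *
p,d=r.capture('scene');cv2.imwrite('pics/s9.png',cv2.resize(p[150:230,190:290,::-1],(750,600),interpolation=cv2.INTER_CUBIC))"
```

```text
time: 9.02
tool_pos: [0.6138, 0.2652, 0.0864]
orientation: [-180.0, -0.0, 10.8]
force: [0.1, -0.5, -0.0]
opening: -0.0001
```

View pics/s9.png

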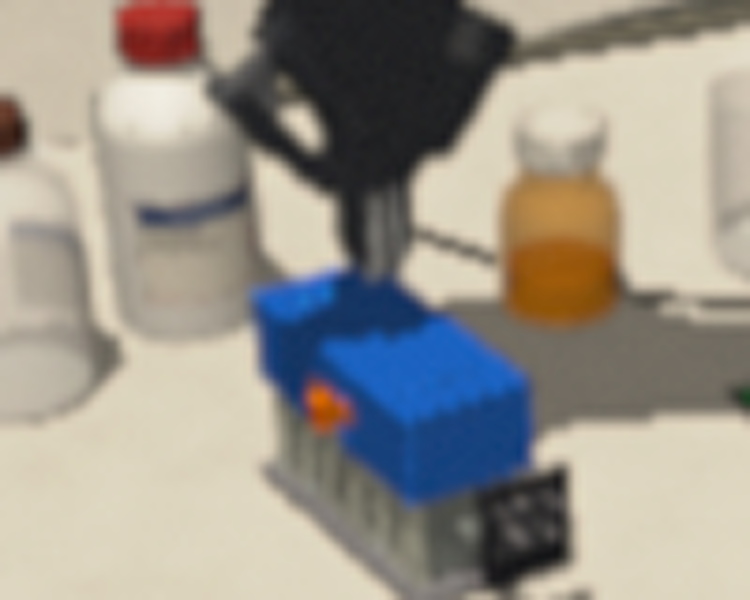

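No contact at tool_pos z 0.086, and the tips are visibly above the cover (crop (375,280)). Continuing down gently to find contact near 0.060.

```bash
python3 -m crank '[[[0,0,0.04,0,0,0,-1],[0,0,0.07,0,0,0,-1],[0,0,0.085,0,0,0,-1],[0,0,0.09,0,0,0,-1],[0,0,0.09,0,0,0,-1]]]' 25;python3 -m crank '[[[0,0,0.006,0,0,0,-1],[0,0,0.01,0,0,0,-1],[0,0,0.01,0,0,0,-1]]]';python3 -m crank '[[[0,0,0.004,0,0,0,-1],[0,0,0.008,0,0,0,-1],[0,0,0.008,0,0,0,-1]]]'
```

```text
time: 9.7
tool_pos: [0.6135, 0.2652, 0.0634]
orientation: [-180.0, -0.0, 10.8]
force: [-0.1, -0.6, -0.1]
opening: 0.0001
time: 10.07
tool_pos: [0.6135, 0.265, 0.061]
orientation: [180.0, 0.0, 10.8]
force: [0.4, 0.1, 0.6]
opening: 0.0001
time: 10.45
tool_pos: [0.6135, 0.265, 0.0588]
orientation: [180.0, 0.0, 10.8]
force: [-0.8, -0.5, 0.5]
opening: -0.0001
```

```bash
python3 -m crank '[[[0,0,0.004,0,0,0,-1],[0,0,0.008,0,0,0,-1],[0,0,0.008,0,0,0,-1]]]';python3 -m crank '[[[0,0,0.004,0,0,0,-1],[0,0,0.008,0,0,0,-1],[0,0,0.008,0,0,0,-1]]]'
```

```text
time: 10.82
tool_pos: [0.6135, 0.265, 0.0568]
orientation: [180.0, 0.0, 10.8]
force: [-0.5, -0.1, -0.7]
opening: -0.0001
time: 11.2
tool_pos: [0.6136, 0.2651, 0.0566]
orientation: [180.0, -0.0, 10.8]
force: [-3.4, -2.3, 9.3]
opening: -0.0001
```

Contact at tool_pos z = 0.0567 on the 0.088 top shows that the real tips are 31 mm above the reported TCP. The cameras agree, so I'll use this offset throughout. Lift, open, then descend to tool_pos z ≈ 0.010.

```bash
python3 -m crank '[[[0,0,-0.08,0,0,0,-1],[0,0,-0.16,0,0,0,-1],[0,0,-0.16,0,0,0,1],[0,0,-0.16,0,0,0,1],[0,0,-0.16,0,0,0,1],[0,0,-0.16,0,0,0,1],[0,0,-0.16,0,0,0,1],[0,0,-0.16,0,0,0,1],[0,0,-0.16,0,0,0,1]]]' 25;python3 -c "
from h import *
plan([.614,.2645,.010],10.8)"
```

```text
time: 12.32
tool_pos: [0.6135, 0.2651, 0.0949]
orientation: [180.0, 0.0, 10.8]
force: [-0.2, 0.5, -0.3]
opening: 0.0853
t 12.32 shift [0.0015 0.0025 0.3397] turn [ 0.      0.     -0.0007]
```

```bash
python3 -m crank '[[[0,0,0.1,0,0,0,1],[0,0,0.2,0,0,0,1],[0,0,0.28,0,0,0,1],[0,0,0.34,0,0,0,1],[0,0,0.34,0,0,0,1],[0,0,0.34,0,0,0,1]]]' 25;python3 -c "
from h import *
plan([.614,.2645,.010],10.8)
p,d=r.capture('scene');cv2.imwrite('pics/s10.png',cv2.resize(p[150:230,190:290,::-1],(750,600),interpolation=cv2.INTER_CUBIC))
p,d=r.capture('wrist');cv2.imwrite('pics/w10.png',p[:,:,::-1])"
```

```text
time: 13.08
tool_pos: [0.6139, 0.2656, 0.0105]
orientation: [-180.0, -0.1, 10.8]
force: [-0.2, -0.0, 0.3]
opening: 0.0851
t 13.07 shift [-0.0006  0.0043  0.0021] turn [-0.0011 -0.0017 -0.0007]
```

View pics/s10.png

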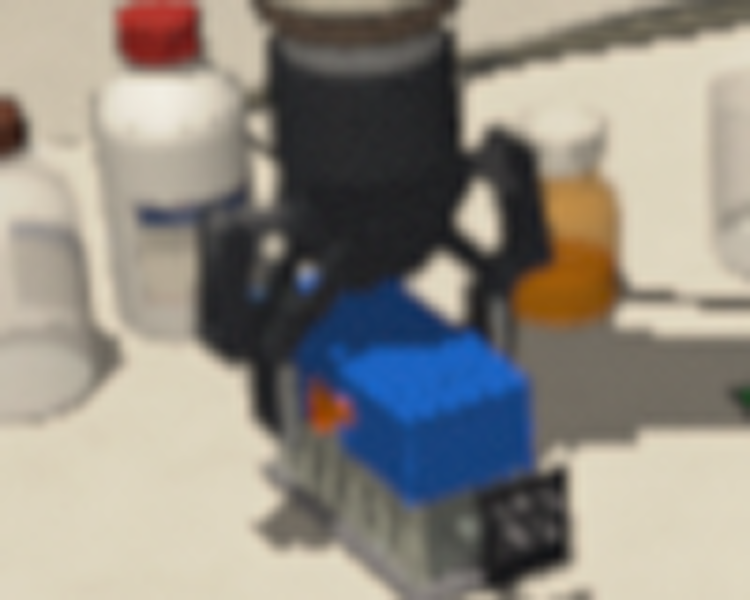

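View pics/w10.png

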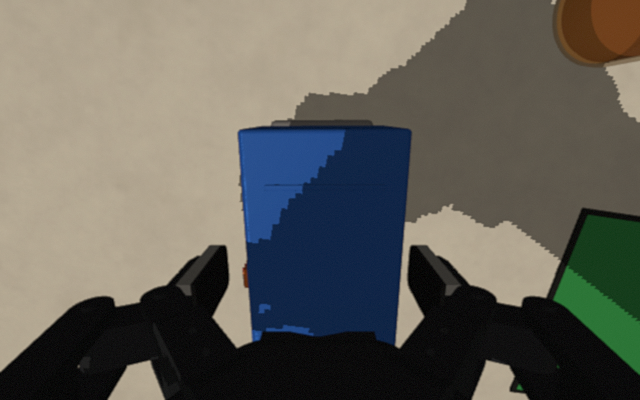

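The fingers now straddle the cover. In the wrist view the tab at (246,275) lies level with the left pad (rows 246–292). Closing at 25 N.

```bash
python3 -m crank '[[[0,0.004,0,0,0,0,-1],[0,0.004,0,0,0,0,-1],[0,0.004,0,0,0,0,-1],[0,0.004,0,0,0,0,-1],[0,0.004,0,0,0,0,-1],[0,0.004,0,0,0,0,-1],[0,0.004,0,0,0,0,-1]]]' 28;python3 -c "
from h import *
p,d=r.capture('scene');cv2.imwrite('pics/s11.png',cv2.resize(p[150:230,190:290,::-1],(750,600),interpolation=cv2.INTER_CUBIC))
p,d=r.capture('wrist');cv2.imwrite('pics/w11.png',p[:,:,::-1])"
```

```text
time: 14.05
tool_pos: [0.6144, 0.2644, 0.0113]
orientation: [180.0, -0.1, 10.8]
force: [-1.3, -0.6, 5.7]
opening: 0.0559
```

View pics/s11.png

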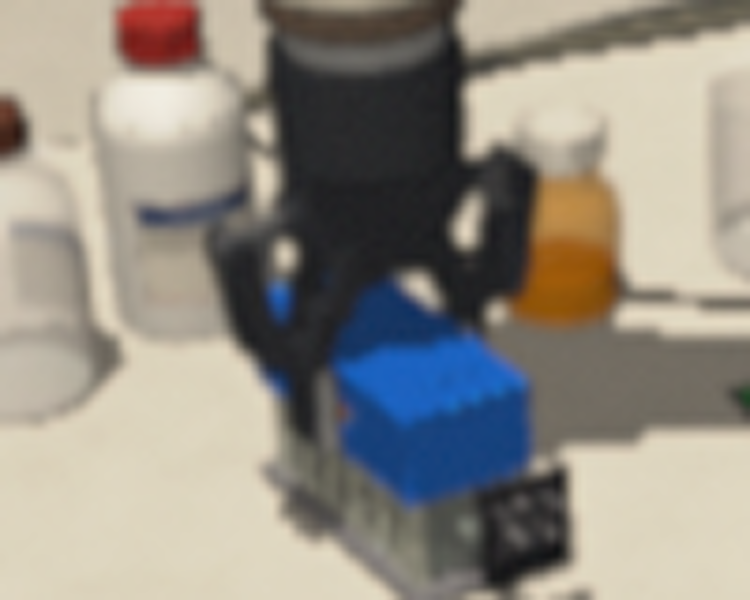

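View pics/w11.png

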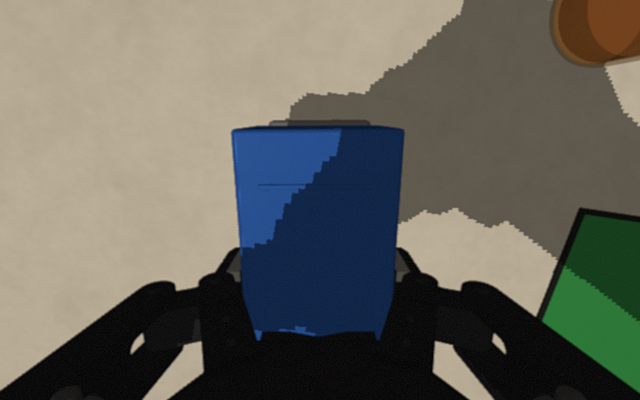

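Opening 55.9 mm means the tab is flush and the cover is held. Now I'll lift straight up.

```bash
python3 -m crank '[[[0,0,-0.02,0,0,0,-1],[0,0,-0.05,0,0,0,-1],[0,0,-0.1,0,0,0,-1],[0,0,-0.15,0,0,0,-1],[0,0,-0.2,0,0,0,-1],[0,0,-0.28,0,0,0,-1],[0,0,-0.36,0,0,0,-1],[0,0,-0.44,0,0,0,-1],[0,0,-0.44,0,0,0,-1],[0,0,-0.44,0,0,0,-1]]]' 28;python3 -c "
from h import *
p,d=r.capture('scene');cv2.imwrite('pics/s12.png',cv2.resize(p[130:230,190:315,::-1],(750,600),interpolation=cv2.INTER_CUBIC))
plan([.583,.005,.11],2)
p,d=r.capture('wrist');cv2.imwrite('pics/w12.png',p[:,:,::-1])"
```

```text
time: 15.4
tool_pos: [0.6135, 0.2636, 0.1196]
orientation: [180.0, 0.0, 10.8]
force: [0.4, 0.2, -0.9]
opening: 0.0555
t 15.45 shift [-0.312   0.9933  0.0375] turn [0.0014 0.0024 0.2925]
```

View pics/s12.png

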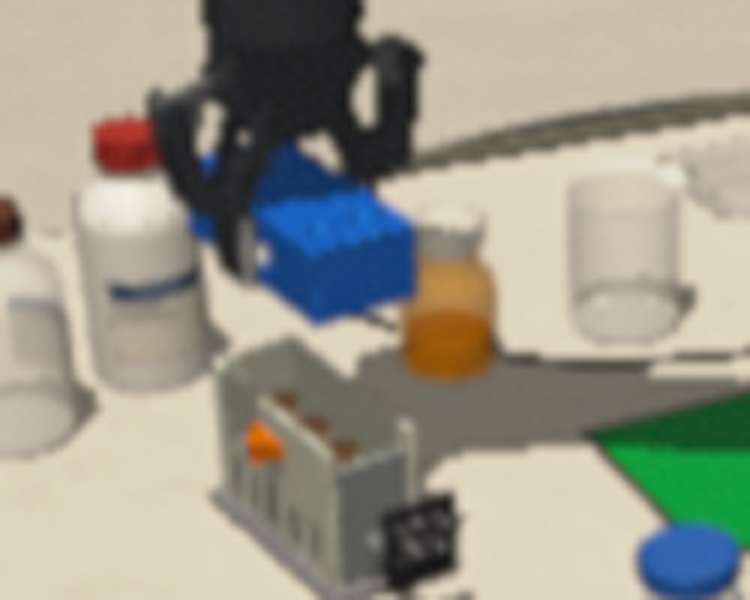

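View pics/w12.png

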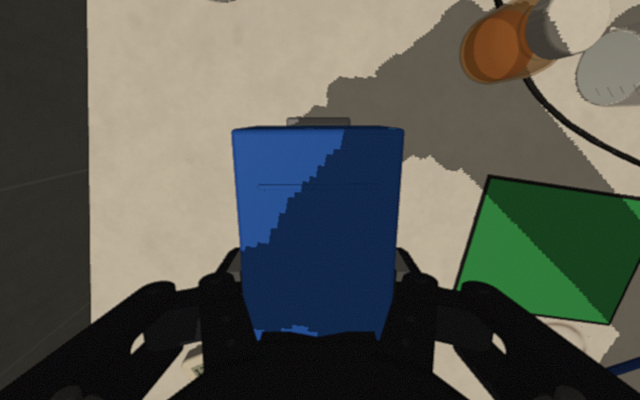

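The cover is clear and level, and the orange tab is back on the store at crop (262,440). Now I'll carry it to the mat centre.

```bash
python3 -m crank '[[[-0.03,0.1,0,0,0,0,-1],[-0.08,0.25,0,0,0,0,-1],[-0.13,0.4,0,0,0,0,-1],[-0.17,0.55,0,0,0,0,-1],[-0.22,0.7,0,0,0,0,-1],[-0.27,0.85,0,0,0,0,-1],[-0.3,0.95,0,0,0,0,-1],[-0.312,0.993,0,0,0,0,-1],[-0.312,0.993,0,0,0,0,-1]]]' 28;python3 -c "
from h import *
p,d=r.capture('scene');cv2.imwrite('pics/s13.png',p[:,:,::-1])
plan([.583,.005,-.034])
p,d=r.capture('wrist');cv2.imwrite('pics/w13.png',p[:,:,::-1])"
```

```text
time: 16.62
tool_pos: [0.5833, 0.0054, 0.1196]
orientation: [-180.0, 0.0, 10.7]
force: [0.4, 0.9, -1.2]
opening: 0.0556
t 16.68 shift [-0.0029  0.0071  0.6153] turn [-0.002  -0.0001  0.    ]
```

View pics/s13.png

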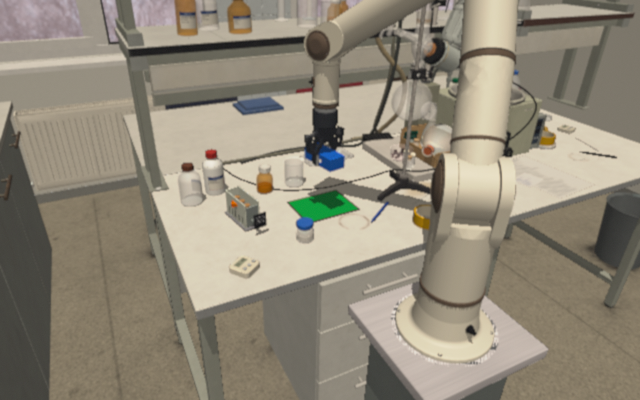

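View pics/w13.png

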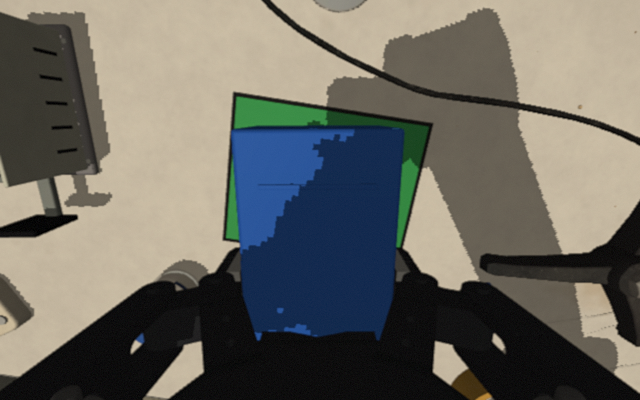

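The cover hovers over the mat. I'll lower it 148 mm, then creep down until contact.

```bash
python3 -m crank '[[[0,0,0.08,0,0,0,-1],[0,0,0.18,0,0,0,-1],[0,0,0.28,0,0,0,-1],[0,0,0.38,0,0,0,-1],[0,0,0.46,0,0,0,-1],[0,0,0.53,0,0,0,-1],[0,0,0.57,0,0,0,-1],[0,0,0.592,0,0,0,-1],[0,0,0.592,0,0,0,-1]]]' 28; python3 -m crank '[[[0,0,0.006,0,0,0,-1],[0,0,0.012,0,0,0,-1],[0,0,0.012,0,0,0,-1]]]'; python3 -c "
from h import *
p,d=r.capture('scene');cv2.imwrite('pics/s14.png',cv2.resize(p[130:230,265:390,::-1],(750,600),interpolation=cv2.INTER_CUBIC))"
```

```text
time: 17.85
tool_pos: [0.5837, 0.0056, -0.028]
orientation: [180.0, -0.0, 10.8]
force: [-1.2, -0.6, -1.1]
opening: 0.0556
time: 18.23
tool_pos: [0.5836, 0.0055, -0.0309]
orientation: [180.0, -0.0, 10.8]
force: [-1.3, -0.3, -2.3]
opening: 0.0557
```

View pics/s14.png

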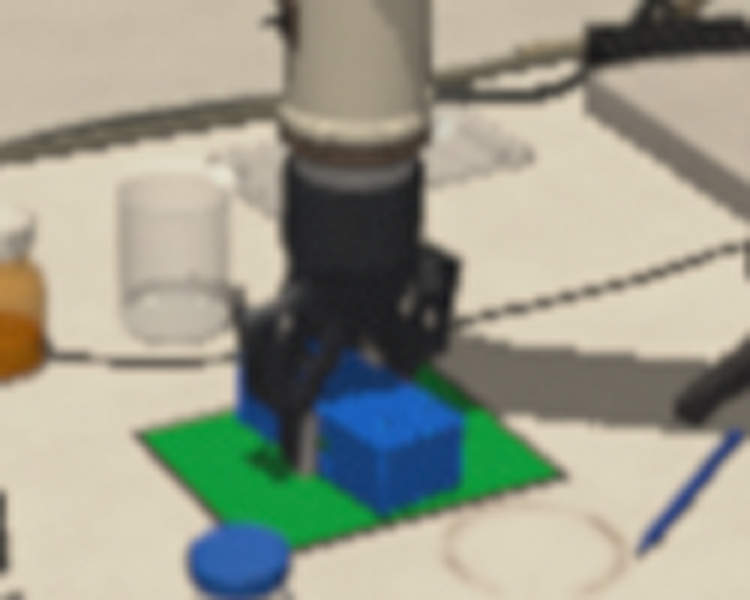

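The cover is just above the mat, and its centre looks near the mat centre in the crop. Creeping on down.

```bash
python3 -m crank '[[[0,0,0.005,0,0,0,-1],[0,0,0.01,0,0,0,-1],[0,0,0.01,0,0,0,-1]]]'; python3 -m crank '[[[0,0,0.003,0,0,0,-1],[0,0,0.006,0,0,0,-1],[0,0,0.006,0,0,0,-1]]]'
```

```text
time: 18.65
tool_pos: [0.5835, 0.0056, -0.0335]
orientation: [180.0, -0.0, 10.8]
force: [0.7, -0.4, -1.2]
opening: 0.056
time: 19.02
tool_pos: [0.5836, 0.0056, -0.0336]
orientation: [179.9, 0.0, 10.8]
force: [-4.5, -1.8, 12.8]
opening: 0.0557
```

12.8 N up means it's seated. Releasing, then rising.

```bash
python3 -m crank '[[[0,0,-0.004,0,0,0,1],[0,0,-0.004,0,0,0,1],[0,0,-0.004,0,0,0,1],[0,0,-0.004,0,0,0,1],[0,0,-0.004,0,0,0,1],[0,0,-0.004,0,0,0,1]]]'; python3 -m crank '[[[0,0,-0.08,0,0,0,1],[0,0,-0.2,0,0,0,1],[0,0,-0.36,0,0,0,1],[0,0,-0.52,0,0,0,1],[0,0,-0.7,0,0,0,1],[0,0,-0.7,0,0,0,1],[0,0,-0.7,0,0,0,1]]]'
python3 - <<'E'
from h import *
p,d=r.capture('scene');cv2.imwrite('pics/s15.png',cv2.resize(p[130:230,265:390,::-1],(750,600),interpolation=cv2.INTER_CUBIC))
p,d=r.capture('wrist');W=cloud('wrist',d);cv2.imwrite('pics/w15.png',p[:,:,::-1])
h=cv2.cvtColor(p,cv2.COLOR_RGB2HSV)
b=(h[...,0]>100)&(h[...,0]<125)&(h[...,1]>130)&(W[...,2]>.03)&(W[...,2]<.06)&(W[...,1]<.12)&(W[...,1]>-.1)
q=W[b];print(b.sum(),q[:,2].mean(),cv2.minAreaRect(q[:,:2].astype(np.float32)))
plan([.4,.2,.15],10.8)
E
```

```text
time: 19.77
tool_pos: [0.5835, 0.0057, -0.0341]
orientation: [-180.0, 0.0, 10.8]
force: [0.0, 0.9, 0.1]
opening: 0.0852
time: 20.65
tool_pos: [0.5833, 0.0053, 0.1415]
orientation: [179.9, -0.0, 10.8]
force: [0.4, 0.3, -1.0]
opening: 0.085
7747 0.04025491505099041 ((0.5838993787765503, 0.005823187530040741), (0.127231165766716, 0.05544077605009079), 11.019911766052246)
t 20.75 shift [-0.5715 -0.9015 -0.0384] turn [-0.0002  0.0036 -0.0007]
```

View pics/s15.png

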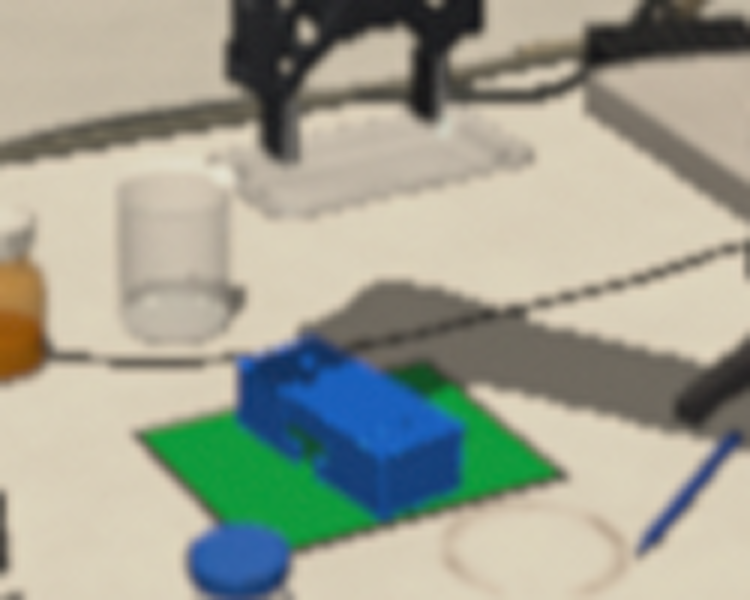

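View pics/w15.png

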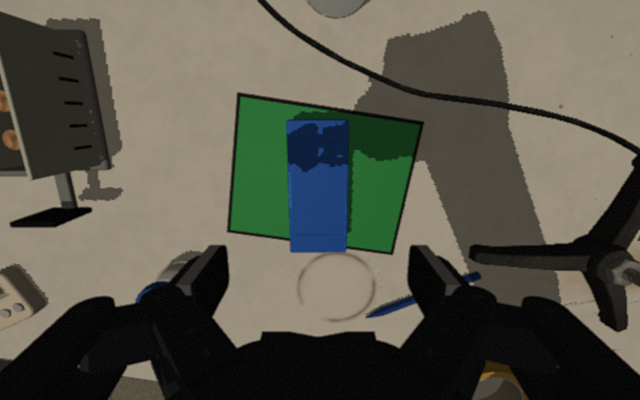

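The cover stands upright and centred: its top is at z 0.040, and its centre (0.584, 0.006) is within 2 mm of the mat centre. Next I'll look at the pull plate from in front.

```bash
python3 -m crank '[[[-0.07,-0.2,0,0,0,0,1],[-0.14,-0.4,0,0,0,0,1],[-0.21,-0.6,0,0,0,0,1],[-0.28,-0.8,0,0,0,0,1],[-0.35,-1,0,0,0,0,1],[-0.35,-1,0,0,0,0,-1],[-0.35,-1,0,0,0,0,-1]]]'
python3 - <<'E'
from h import *
p,d=r.capture('wrist');W=cloud('wrist',d);cv2.imwrite('pics/w16.png',p[:,:,::-1])
h=cv2.cvtColor(p,cv2.COLOR_RGB2HSV)
bl=(h[...,2]<70)&(W[...,2]>.06)&(W[...,2]<.078)&(W[...,0]<.56)&(W[...,0]>.47)&(W[...,1]>.2)
q=W[bl];print("plate top",bl.sum(),q.mean(0),cv2.minAreaRect(q[:,:2].astype(np.float32)))
plan([.537,.248,.12],10.8)
E
```

```text
time: 21.62
tool_pos: [0.4503, 0.2343, 0.1401]
orientation: [180.0, 0.1, 10.8]
force: [1.3, -0.3, -0.6]
opening: 0.052
plate top 569 [0.52925536 0.24789557 0.06926289] ((0.5375398993492126, 0.24949392676353455), (0.05625186115503311, 0.038675397634506226), 16.68157958984375)
t 21.68 shift [0.3492 0.0077 0.0802] turn [ 0.0013  0.0028 -0.0028]
```

View pics/w16.png

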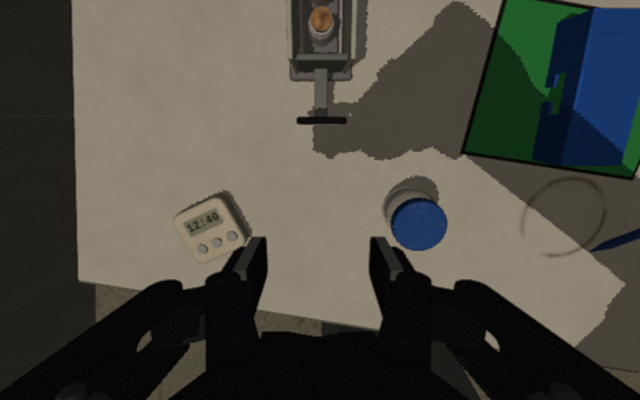

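The plate's top edge is at (321,120), with the tray front near (320,66).

Run:
```python
from h import *
p,d=r.capture('wrist');W=cloud('wrist',d)
for v in range(56,128,4): print(v,W[v,321].round(4),W[v,305].round(4))
print(W[120,300].round(4),W[120,343].round(4))
```

```text
56 [0.56   0.2514 0.0735] [0.5579 0.263  0.073 ]
60 [0.5575 0.2509 0.0726] [0.5555 0.2626 0.0716]
64 [0.5571 0.2507 0.0577] [0.5548 0.2631 0.0575]
68 [0.5572 0.2504 0.0368] [0.5547 0.2639 0.0364]
72 [0.5549 0.2499 0.0309] [0.5545 0.2648 0.0129]
76 [0.5517 0.2493 0.0305] [0.5179 0.2463 0.3132]
80 [0.5484 0.2487 0.0315] [0.5484 0.264  0.0054]
84 [0.5452 0.2481 0.031 ] [ 5.453e-01  2.637e-01 -4.000e-04]
88 [0.5418 0.2474 0.0318] [ 0.5418  0.2632 -0.0025]
92 [0.5386 0.2468 0.0309] [ 0.5381  0.2625 -0.0014]
96 [0.5353 0.2462 0.0306] [ 0.5344  0.2618 -0.0015]
100 [0.532  0.2456 0.031 ] [ 0.5306  0.2611 -0.0011]
104 [0.5286 0.2449 0.0305] [ 0.5269  0.2605 -0.0026]
108 [0.5252 0.2443 0.0319] [ 0.5231  0.2598 -0.0015]
112 [0.5218 0.2436 0.0313] [5.193e-01 2.591e-01 4.000e-04]
116 [0.5184 0.243  0.031 ] [ 0.5155  0.2585 -0.001 ]
120 [0.5154 0.2429 0.0716] [0.5131 0.2552 0.0707]
124 [0.5123 0.2423 0.0689] [0.5101 0.2546 0.0708]
[0.5123 0.259  0.0706] [0.5186 0.2258 0.0694]
```

The gap runs from x≈0.5175 to 0.557, with its centre at (0.537, 0.2475), which matches the geometry. Moving over it with the fingers shut, then down to tool_pos z≈0.019 (tips at 0.050).

```bash
python3 -m crank '[[[0.1,0,0,0,0,0,-1],[0.2,0,0,0,0,0,-1],[0.3,0.005,0,0,0,0,-1],[0.35,0.008,0,0,0,0,-1],[0.35,0.008,0.08,0,0,0,-1],[0.35,0.008,0.16,0,0,0,-1],[0.35,0.008,0.2,0,0,0,-1],[0.35,0.008,0.2,0,0,0,-1]]]'
python3 - <<'E'
from h import *
p,d=r.capture('scene');cv2.imwrite('pics/s17.png',cv2.resize(p[150:230,200:300,::-1],(750,600),interpolation=cv2.INTER_CUBIC))
plan([.537,.2475,.019],10.8)
E
```

```text
time: 22.72
tool_pos: [0.5358, 0.2489, 0.0896]
orientation: [180.0, 0.1, 10.8]
force: [1.6, -0.7, 0.3]
opening: 0.0003
t 22.77 shift [0.001  0.0077 0.2864] turn [0.0001 0.0017 0.0007]
```

View pics/s17.png

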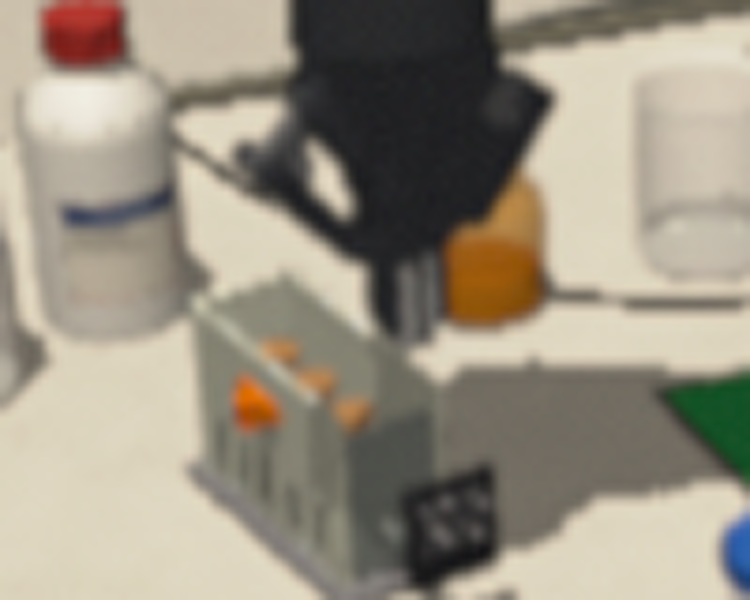

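```bash
python3 -m crank '[[[0,0.006,0.06,0,0,0,-1],[0,0.006,0.13,0,0,0,-1],[0,0.006,0.19,0,0,0,-1],[0,0.006,0.23,0,0,0,-1],[0,0.006,0.262,0,0,0,-1],[0,0.006,0.262,0,0,0,-1],[0,0.006,0.262,0,0,0,-1]]]'
python3 - <<'E'
from h import *
p,d=r.capture('scene');cv2.imwrite('pics/s18.png',cv2.resize(p[150:230,200:300,::-1],(750,600),interpolation=cv2.INTER_CUBIC))
E
```

```text
time: 23.65
tool_pos: [0.5377, 0.2481, 0.0258]
orientation: [-180.0, -0.0, 10.8]
force: [-0.5, 0.3, 0.3]
opening: -0.0001
```

View pics/s18.png

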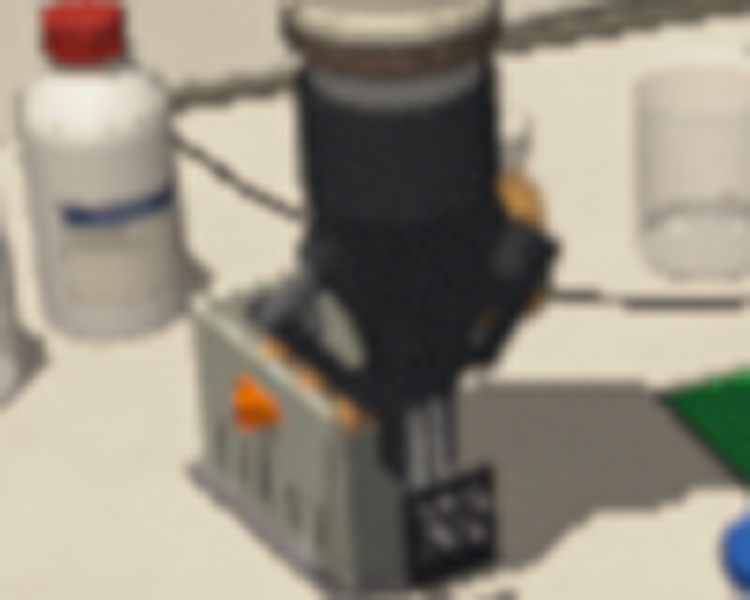

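The tips are behind the plate (crop (430,470)), with no contact force. Pulling along tool -x.

```bash
python3 -m crank '[[[-0.02,0,0,0,0,0,-1],[-0.05,0,0,0,0,0,-1],[-0.08,0,0,0,0,0,-1],[-0.11,0,0,0,0,0,-1],[-0.14,0,0,0,0,0,-1],[-0.17,0,0,0,0,0,-1],[-0.2,0,0,0,0,0,-1],[-0.23,0,0,0,0,0,-1],[-0.25,0,0,0,0,0,-1],[-0.25,0,0,0,0,0,-1]]]'
python3 - <<'E'
from h import *
p,d=r.capture('scene');cv2.imwrite('pics/s19.png',cv2.resize(p[150:230,200:300,::-1],(750,600),interpolation=cv2.INTER_CUBIC))
E
```

```text
time: 24.95
tool_pos: [0.4749, 0.2359, 0.0252]
orientation: [180.0, 0.1, 10.8]
force: [-0.7, 0.7, 0.8]
opening: 0.0
```

View pics/s19.png

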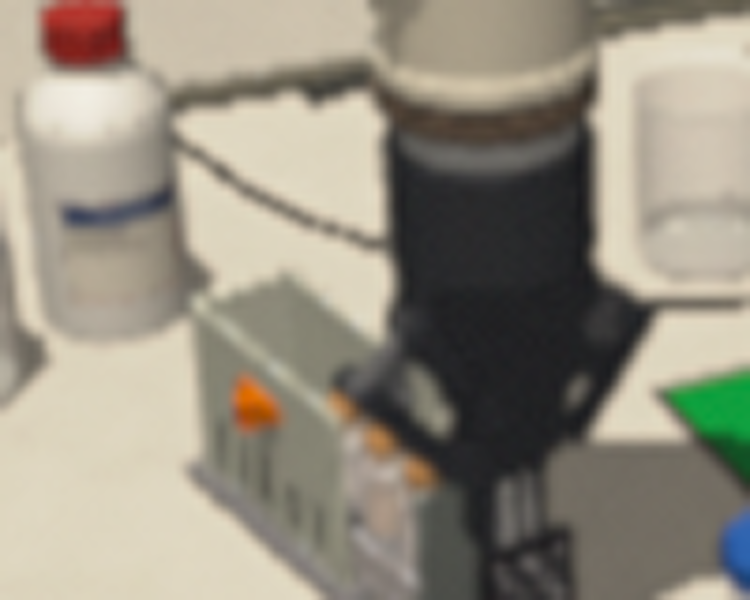

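The tray follows, about 54 mm out. Creeping on to the stop.

```bash
python3 -m crank '[[[-0.01,0,0,0,0,0,-1],[-0.02,0,0,0,0,0,-1],[-0.02,0,0,0,0,0,-1]]]'; python3 -m crank '[[[-0.008,0,0,0,0,0,-1],[-0.012,0,0,0,0,0,-1],[-0.012,0,0,0,0,0,-1]]]'
```

```text
time: 25.38
tool_pos: [0.4708, 0.2351, 0.0254]
orientation: [180.0, 0.0, 10.8]
force: [0.8, 0.1, -0.0]
opening: -0.0003
time: 25.75
tool_pos: [0.4687, 0.2347, 0.0256]
orientation: [-180.0, -0.1, 10.8]
force: [2.2, 0.0, -2.2]
opening: 0.0
```

```bash
python3 -m crank '[[[-0.004,0,0,0,0,0,-1],[-0.006,0,0,0,0,0,-1],[-0.006,0,0,0,0,0,-1]]]'
```

```text
time: 26.12
tool_pos: [0.4687, 0.2348, 0.0258]
orientation: [-179.9, -0.2, 10.7]
force: [6.7, 1.7, -5.1]
opening: -0.0001
```

Position is stalled with force rising, so it's at the stop. I'll back off inside the gap, rise, and check.

```bash
python3 -m crank '[[[0.02,0,0,0,0,0,-1],[0.042,0,0,0,0,0,-1],[0.042,0,0,0,0,0,-1],[0.042,0,-0.1,0,0,0,-1],[0.042,0,-0.25,0,0,0,-1],[0.042,0,-0.45,0,0,0,-1],[0.042,0,-0.65,0,0,0,-1],[-0.1,0,-0.8,0,0,0,-1],[-0.25,0,-0.8,0,0,0,-1],[-0.25,0,-0.8,0,0,0,-1]]]'
python3 - <<'E'
from h import *
p,d=r.capture('wrist');W=cloud('wrist',d);cv2.imwrite('pics/w20.png',p[:,:,::-1])
h=cv2.cvtColor(p,cv2.COLOR_RGB2HSV)
bl=(h[...,2]<70)&(W[...,2]>.064)&(W[...,2]<.078)&(W[...,0]<.5)&(W[...,1]>.2)&(W[...,1]<.26)
q=W[bl];print("plate top",bl.sum(),np.median(q,0) if len(q) else 0)
if len(q):
    u=np.array([np.cos(np.radians(10.8)),np.sin(np.radians(10.8))]);print("ahead of store centre",(np.array([.6145,.263])-np.median(q,0)[:2])@u)
p,d=r.capture('top');W=cloud('top',d);cv2.imwrite('pics/t20.png',p[:,:,::-1])
for t in ["sample_jar","timer","tape","amber_bottle","beaker","cover","pull"]:
    for x in r.outline_of(t,'top')[:1]:
        m=x["mask"]&(d>0);print(t,round(x["conf"],2),np.round(np.median(W[m],0),3))
E
```

```text
time: 27.38
tool_pos: [0.4027, 0.2219, 0.2254]
orientation: [179.8, 0.0, 10.9]
force: [0.7, 0.4, 0.6]
opening: -0.0001
plate top 209 [0.45823575 0.23483208 0.06992088]
ahead of store centre 0.15877451918051894
sample_jar 0.82 [0.438 0.136 0.06 ]
timer 0.53 [0.782 0.024 0.041]
tape 0.83 [ 0.361 -0.245  0.035]
amber_bottle 0.94 [0.751 0.136 0.062]
beaker 0.93 [0.782 0.024 0.044]
cover 0.68 [0.581 0.008 0.043]
pull 0.85 [0.539 0.247 0.034]
```

View pics/w20.png

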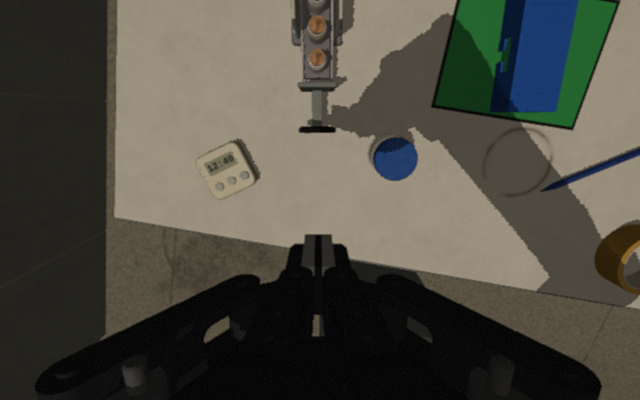

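View pics/t20.png

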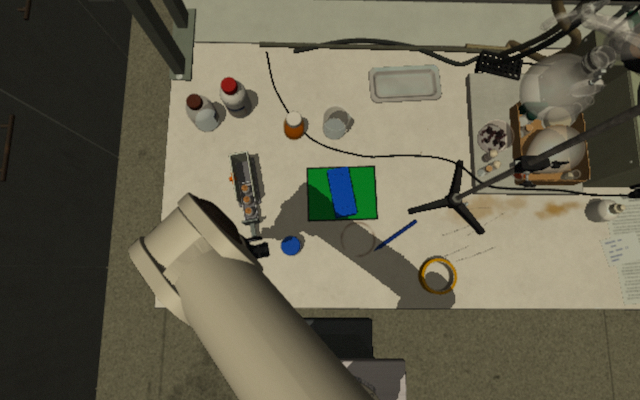

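The tray looks out, and the plate is at (318,129). The median plate reading of 158.8 mm sits 3 mm short of the expected 162, so I'll check it with the same column scan I used at home.

Run:
```python
from h import *
p,d=r.capture('wrist');W=cloud('wrist',d)
u0=np.array([np.cos(np.radians(10.8)),np.sin(np.radians(10.8))])
for v in range(120,136,1):
    if .06<W[v,318][2]<.08: print(v,W[v,318].round(4),((np.array([.6145,.263])-W[v,318,:2])@u0).round(4),p[v,318])
```

```text
129 [0.4586 0.2328 0.0613] 0.1588 [10 10 10]
130 [0.4579 0.2327 0.0692] 0.1595 [6 8 8]
131 [0.4569 0.2325 0.0707] 0.1605 [13 14 14]
132 [0.4558 0.2323 0.0695] 0.1616 [16 16 15]
133 [0.4548 0.2321 0.07  ] 0.1626 [17 16 17]
134 [0.4538 0.2319 0.0706] 0.1637 [23 22 19]
135 [0.4527 0.2317 0.0684] 0.1648 [82 76 68]
```

The top edge spans 159–165 mm, so its centre is at 162 mm, which is the 60 mm stop. Handing in.

```bash
python3 -c "
from plant import r
print(r.sense()['time'],r.sense()['force']);print(r.hand_in())"
```

```text
27.875 [-0.1877504   0.68942937 -0.26766479]
the job is handed in; nothing more can be done
None
```

The store is open: the cover is on the mat, the tray is out at its stop, and I handed the job in at 27.9 s of the 59 s allowed. The hand-in gave no verdict.

**What I did:** I squeezed the tab flush at 28 N (the gripper read 55.9 mm across) and lifted the cover straight off. I lowered it onto the mat while still held, let go, then hooked the black plate with shut fingers and pulled until it stalled.

**Last checks:**
- **Cover:** it stands upright with its centre at about (0.584, 0.006), within 2 mm of the mat's centre. Its top measured 0.040 m, against 0.042 m expected.
- **Tray:** the plate's top edge runs from 159 to 165 mm ahead of the store's centre. That puts its centre at 162 mm, so the tray is 60 mm out.
- **Arm:** it was clear of everything at the end, with only sensor noise on the force reading.
- **Bystanders:** the jar and tape measured within 4 mm of where they started. The amber bottle and beaker had only scene-camera starting readings, so for them and the timer I relied on the pictures, where they look unmoved.

**What disagreed:**
- **Fingertip height:** the real fingertips were 31 mm higher than the reported tool position implied. The cameras showed it and a light touch on the cover top confirmed it, so I corrected every height after that.
- **Plate position:** a first reading put the plate 3 mm short of its stop. A finer scan across its edge showed it was at the stop.
- **Timer detection:** the network's last timer detection landed on the beaker, so I ignored it.

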